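# Load a test cartridge into the reader and start it

### The arm

A 6-joint arm with a two-finger parallel gripper is mounted at the origin on the work surface. World frame = base frame: x ahead of the robot, y to its left, z up, the work surface at z = 0. Lengths are in m, angles in rad, forces in N, time in s.
With the tool pointing down it reaches from about 0.425 to 1.125 m from the base axis. Payload 14.9 kg.
Tool frame: the origin (TCP) lies at the very end of the fingers, on their centre line; the grasp point (between the pads) lies 19 mm behind it; z points along the fingers, x is the direction in which the jaws open and shut, and the axes are right-handed (so a half turn about z gives the same grasp; the last joint's range is limited). The gripper opens to 91 mm and grips with 3 to 60 N. Pads are 32 mm wide; open, the fingers measure 118 mm over their backs; the gripper's body (76 mm by 178 mm) begins 60 mm behind the grasp point.
Start: joints at [1.116, 0.379, 1.734, -0, 1.028, -0.033], TCP at [0.287, 0.639, 0.214] pointing down, gripper open.
Joint ranges: [-2.77, 2.77], [-0.74, 2.19], [0, 2.66], [-1.06, 4.2], [0.31, 2.87], [-3.08, 3.08]. Speed limits (rad/s): [1.89, 1.89, 2.39, 3.14, 3.14, 3.14].

### API

Orientations are given as a unit quaternion [x, y, z, w].
In Python, from rig import get_obs, vision, workorder, spotter gives the robot as it stands.
- The arm moves only by the tool step_arm, never from a script. Its argument "moves" is a list of rows, each a list of 7 numbers: the shift along the tool's x, y, z scaled (see below), then the turn, a rotation vector about the tool's x, y, z scaled (see below), then the closure in counts, from 0 (fully open) to 255 (shut). In form: [[tx, ty, tz, ax, ay, az, claw], ...]. A call has 1 to 10 rows; each row shifts and turns the commanded pose from where the row before left it, along the tool's axes as they then stand; what a row does not reach is not made up. The controller multiplies each number of a shift by 120 mm and each number of a turn by 2 pi rad. A row lasts 1/12 s, in which the tool goes at most 41.7 mm and 7.16 degrees, less where a joint would pass 70% of its speed; a pose out of reach is approached as far as the arm can. A call with a number of a shift or a turn outside -1 to 1 is refused whole. A call with a gripper value outside its range is refused whole. The fingers move at their own pace and stop on an object; "squeeze" is the grip in N (left out, the last holds). Time passes only in rows, so rows that do not move let the fingers close. It gives the time, the measured TCP pose, the force and the opening at its end, in the units of the state.
- get_obs(): the state, without advancing time (a new reading comes with each control period).
- vision.get_image(name): name is "side" or "top"; returns the picture (384x512x3 uint8, red, green, blue); there is no depth.
- vision.camera_model(name): a dict with "vertical_fov" (degrees; the focal length in pixels is half the picture's height over the tangent of half this angle, whatever the lens; pixels are square), "cx", "cy" (the principal point, pixels), "R" (3x3) and "t" (3): a world point X has camera coordinates R X + t. Camera axes: x right, y down, z forward; pixel columns grow to the right and rows downward; lengths in m; the calibration is good to about 2 mm. A picture is of the moment at which its call begins. camera_model takes no time and is no camera call.
- workorder.hand_in(): hands the job in, once; it reports no verdict.
Trained networks look in the newest picture that a camera, given by its name, has taken for a name from the list of things; names that differ only in an ending like _2 or _b are one class to them, and where a whole thing is asked for, a point or a joint stands for the part that bears it (a point fixed in the world has none). Each returns a list of dicts, best first, with "conf" (0 to 1); they miss things now and then, are a little off and sometimes report something else, mostly with a low value. They report only what shows in the picture. A call takes as long as a camera call.
- spotter.search_frame(query, camera): "xyz" ([x, y, z] in m, in world coordinates, good to about 4 mm: the middle of the surface that is visible of it).
The state is a dict: "time_s": time; "joint_pos": joint angles; "qvel": joint speeds; "tau": joint torques, N m; "ee_pos": TCP position; "tcp_rot": TCP orientation; "contact_force": force on the tool from outside, world axes, zero at the start; "wrist_torque": the same for the moment, N m; "finger_gap": finger opening in m.
Only numpy, scipy, OpenCV 4.12 (cv2) and the standard library are available. Lean on these libraries where they do the work, as an engineer would, in place of code of your own. Each camera call takes 0.05 s, during which the arm holds its last target.

### The job

Take the blue-capped test cartridge from its stand and push it upright, foot first, down into the reader's blue carrier, gently, until it goes past the side ball, clicks and is held fully home. Let go of it, then press the reader's green start button, and leave everything else where it stands.

Things in the scene. Friction and masses are not known exactly. Their poses are not given: they have to be found in the camera images.
- cart_center (a point): Blue-capped test cartridge to be loaded: an upright white slab 16 (x) x 32 (y) x 90 mm tall (z), about 45 g, the top 16 mm a blue cap; alike both ways round (half turn). This point is its centre, 45 mm above its foot. It starts upright in any one of the stand's three slots, sunk 30 mm. Foot rounded across the 16 mm (8 mm wide flat), square-cornered at the ends of the 32 mm.
- cart_grip (a point): Good place to grip that cartridge, across its 16 mm thickness: on its middle line, 68 mm above its foot, 22 mm below its top. Fingertips must stay more than 42 mm above its foot, or they meet the reader before it is home.
- cart_groove (a point): Middle of the groove for the ball in that cartridge: 11.5 mm tall, 4 mm deep, across both 32 mm wide faces, from 20 to 31.5 mm above the foot.
- stand: Grey cartridge stand, 62 (x) x 190 (y) x 36 mm tall, fixed; origin at the centre of its underside. Its three slots lie at y = -60, 0 and +60 mm, 30 mm deep, 0.75 mm clear all round; cartridges stand in them with their axes along the stand's axes.
- reader_mark (a point): Zero mark (a red line) of the window in the reader's top, on the window's middle line in x; axes of the reader, z up. At the height of the flat top of the blue carrier (34 x 67 mm) in the window. The carrier's upright slot takes the cartridge: 18 (x) x 34 (y) mm, 40 mm deep. In x it is centred here; in y it is set 4 to 40 mm to the +y side (not given: see or feel). Solid 16 mm end blocks beside it.
- slot_home (a point): 40 mm under reader_mark: the height of the slot's floor (a rubber pad, 8 N per mm, 3 mm deep), where the cartridge's foot comes when fully home (centre 5 mm above reader_mark; once released it may rise by up to 3 mm). True in height and x; in y the slot is 4 to 40 mm to the +y side. A sprung ejector pin (2 to 4 N) pushes up over the last 8 mm, so what has not clicked does not stay home.
- ball_level (a point): Height of the 12 mm steel ball, sprung, that stands 4.5 mm out of the slot's -x wall, 14 mm below the carrier's top (its y follows the slot). The foot meets it about 13 mm down; it takes roughly 4 to 12 N downward to pass, then rides on the face and drops into the groove over the last 6 mm.
- start (a joint): Travel of the reader's green round start button, in m: 0 up, 0.006 fully down (5 N); springs back. It counts as pressed from 0.004.
- start_top (a point): Centre of the top of the green start button (28 mm across), on the reader's top beside the window; it is pressed straight down.
- cart_orange_center (a point): Centre of the orange-capped cartridge, of the same size, in the stand; leave it there.
- cart_green_center (a point): Centre of the green-capped cartridge, of the same size, in the stand; leave it there.
- tube0: Clear sample tube with blue cap, 16 mm across, 99 mm tall, standing in the white tube rack at the far side; origin at its foot. Leave alone.
- tube1: Clear sample tube with blue cap, 16 mm across, 99 mm tall, standing in the white tube rack at the far side; origin at its foot. Leave alone.
- tube2: Clear sample tube with blue cap, 16 mm across, 99 mm tall, standing in the white tube rack at the far side; origin at its foot. Leave alone.
- spray: Clear spray bottle with white head, 72 mm across, 205 mm tall; origin at its foot. Leave alone.
- marker: White marker pen with blue cap, 135 mm long, lying; origin under it. Leave alone.
- reader: White desktop reader, 170 x 250 x 70 mm tall, fixed; the carrier in its window stands 2 mm higher and is tight (moves only above 60 N). Contact forces over 35 N in all (walls and ball included) hurt it: keep pushes under 20 N. Origin at the centre of its underside, the window (72 x 108 mm) centred at x 0, y -30 mm from it, its zero mark at x 0, y -52 mm and the start button at x -20, y +85 mm.
- cart: The blue-capped cartridge again (see cart_center), origin at the centre of its foot.

How it is judged:
On the way, in this order (a step that is already met when the one before it is completed fails the run):
1. the blue-capped cartridge is clicked home in the reader's carrier and released (z of cart_center in the frame of reader_mark between 0.002 and 0.009 m and x of cart_center in the frame of reader_mark between -0.006 and 0.006 m and y of cart_center in the frame of reader_mark between -0.001 and 0.045 m and angle between cart_center's own z axis and vertical below 0.12 rad and contact force between the fingers and cart below 0.05 N), for 0.2 s.
2. then the start button is pressed (z of cart_center in the frame of reader_mark between 0.002 and 0.009 m and x of cart_center in the frame of reader_mark between -0.006 and 0.006 m and y of cart_center in the frame of reader_mark between -0.001 and 0.045 m and angle between cart_center's own z axis and vertical below 0.12 rad and value of joint start above 0.004 m), for 0.05 s.
At the end, for the whole second after the job is handed in: The blue-capped cartridge stands upright (within 7 degrees) in the reader's slot, held by the ball within 4 mm of fully home, released and at rest, and the start button has been pressed after that and is up again (z of cart_center in the frame of reader_mark between 0.002 and 0.009 m and x of cart_center in the frame of reader_mark between -0.006 and 0.006 m and y of cart_center in the frame of reader_mark between -0.001 and 0.045 m and angle between cart_center's own z axis and vertical below 0.12 rad and linear speed of cart below 0.02 m/s and value of joint start below 0.002 m); the robot touches nothing.
It fails at once if the cartridge is pushed against the reader with more than 35 N (contact force between cart and reader above 35 N).
It fails at once if the fingers or arm press on the reader with more than 35 N (contact force between any of the fingers, the arm and reader above 35 N).
It fails at once if another cartridge, a tube, the spray bottle or the marker is moved by more than 25 mm (distance of any of cart_orange_center, cart_green_center, tube0, tube1, tube2, spray, marker from where it was at the start of the episode above 0.025 m).
It also fails if it takes over 72 s, if anything falls off the work surface, if the arm or the gripper's body presses on something with over 40 N, if the wrist force passes 120 N, or if a joint passes its speed limit or range.

## Working session

There is one attempt and no reset: what is moved stays moved. The work goes in short steps, Python scripts to look and compute and a tool call to move; the robot and the scene stay as the last step left them, time stands still between calls to the robot, and variables do not carry over. Pictures are saved under pics/ and viewed, and the job is handed in when it is done.

Besides the shell and the picture viewer there is one more tool, called after ">>>" by a JSON object that holds its "method" and its "body", one argument or row to a line. step_arm: Moves the arm, as the interface text tells. Its arguments: {"type":"object","properties":{"moves":{"type":"array","items":{"type":"array","items":{"type":"number"}}},"squeeze":{"type":"number"}},"required":["moves"]}

```bash
ls; mkdir -p pics; python3 - <<'E'
from rig import get_obs, vision, workorder, spotter
import cv2
print(get_obs())
for n in ("side","top"):
    im=vision.get_image(n); cv2.imwrite(f"pics/{n}0.png",im[:,:,::-1]); print(n,vision.camera_model(n))
    for q in ["cart_center","cart","stand","reader","reader_mark","start_top","cart_orange_center","cart_green_center","spray","marker","tube0"]:
        try: print(q,[( [round(v,4) for v in d["xyz"]],round(d["conf"],2)) for d in spotter.search_frame(q,n)][:4])
        except Exception as e: print(q,e)
E
```

```text
pics
{'time_s': 0.0, 'joint_pos': array([ 1.11570132e+00,  3.79416705e-01,  1.73476986e+00, -1.02612715e-05,
        1.02849889e+00, -3.33366054e-02]), 'qvel': array([-0.00039278, -0.00023746, -0.00137082, -0.000197  ,  0.00014147,
       -0.00019032]), 'tau': array([ 2.09367390e-03, -7.63698363e+01, -4.34372771e+01,  6.52338169e-02,
        4.22991486e-02, -4.06936931e-05]), 'ee_pos': array([0.28641416, 0.63829338, 0.21328797]), 'tcp_rot': array([ 8.39452244e-01,  5.43433189e-01, -4.66053247e-04,  2.85241198e-04]), 'contact_force': array([-1.14026449,  0.70900133, -0.15485799]), 'wrist_torque': array([0.03465664, 0.00202991, 0.00280299]), 'finger_gap': 0.09098316880534442}
side {'vertical_fov': 49.243845622935204, 'cx': 261.95196984000256, 'cy': 190.71844343469138, 'R': array([[ 0.99775155, -0.06423663,  0.01911798],
       [-0.03918716, -0.79055663, -0.61113385],
       [ 0.05437102,  0.60901057, -0.79129635]]), 't': array([-0.59099387,  0.12120257,  1.31884993])}
cart_center [([0.7848, -0.0768, 0.0891], 0.51)]
cart [([0.5541, -0.1702, 0.0914], 0.46), ([0.5571, -0.232, 0.0906], 0.3
[... 678 characters left out ...]
R': array([[-0.02309784, -0.99926793, -0.0304975 ],
       [-0.98520995,  0.02793256, -0.16905954],
       [ 0.16978765,  0.02614153, -0.98513389]]), 't': array([0.09718622, 0.57862287, 1.48764897])}
cart_center [([0.5519, -0.1606, 0.0991], 0.39)]
cart []
stand [([0.5481, -0.1614, 0.099], 0.55)]
reader [([0.5136, 0.1294, 0.0663], 0.74)]
reader_mark [([0.5187, 0.1296, 0.0675], 0.57)]
start_top [([0.5214, 0.2151, 0.0936], 0.47)]
cart_orange_center [([0.5511, -0.2208, 0.0944], 0.42)]
cart_green_center []
spray [([0.3593, 0.4369, 0.1204], 0.78)]
marker [([0.7149, 0.2058, 0.0163], 0.45)]
tube0 [([0.7846, -0.0216, 0.0959], 0.55), ([0.7775, -0.1177, 0.0979], 0.53), ([0.7837, -0.0728, 0.103], 0.36)]
```

View pics/side0.png

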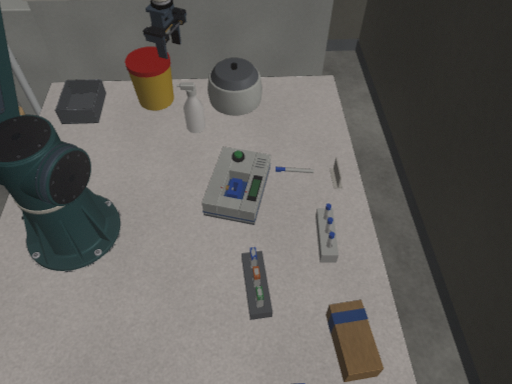

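View pics/top0.png

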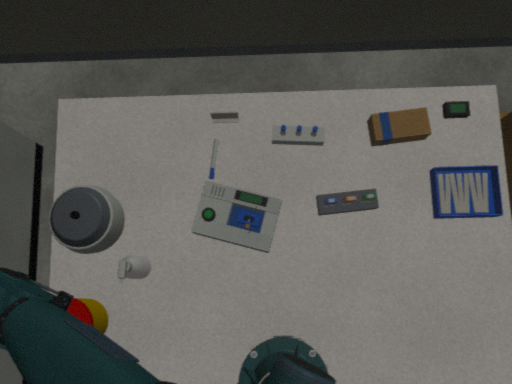

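The side picture shows the stand at about (257,285), with the blue cap at (253,253), orange at (256,273) and green at (260,294). The reader is at (238,185). In the top picture the caps are at (332,201), (351,198) and (369,196), the carrier window is at (247,218) and the button at (208,214). I'll zoom in.

```bash
python3 - <<'E'
import cv2
s=cv2.imread("pics/side0.png");t=cv2.imread("pics/top0.png")
def z(im,x0,y0,w,h,k,n): cv2.imwrite(n,cv2.resize(im[y0:y0+h,x0:x0+w],None,fx=k,fy=k,interpolation=cv2.INTER_CUBIC))
z(s,196,140,80,90,6,"pics/s_reader.png"); z(s,232,240,50,80,7,"pics/s_stand.png")
z(t,185,175,105,80,7,"pics/t_reader.png"); z(t,310,180,75,40,10,"pics/t_stand.png")
E
```

```text
(no output)
```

View pics/s_reader.png

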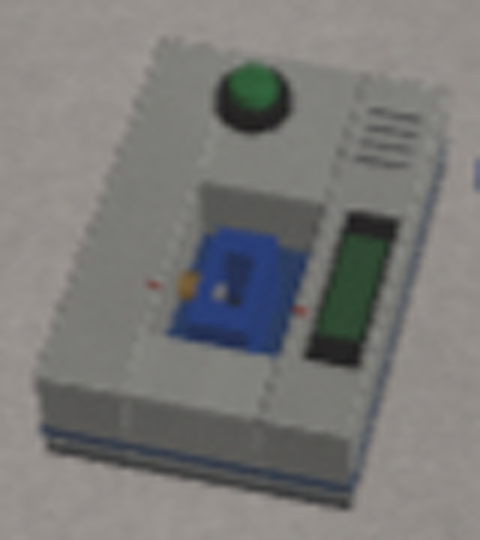

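View pics/s_stand.png

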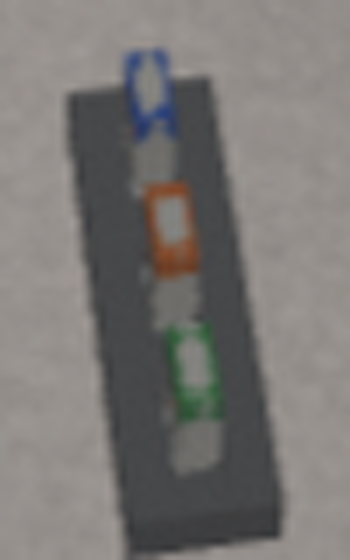

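View pics/t_reader.png

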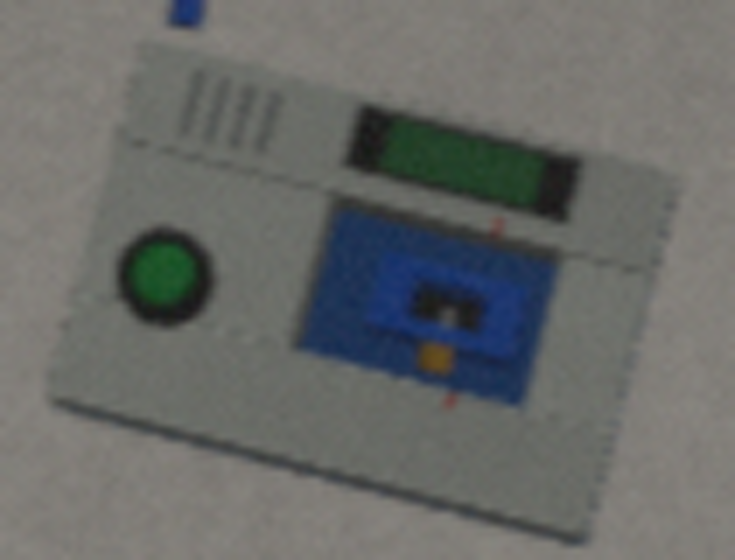

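View pics/t_stand.png

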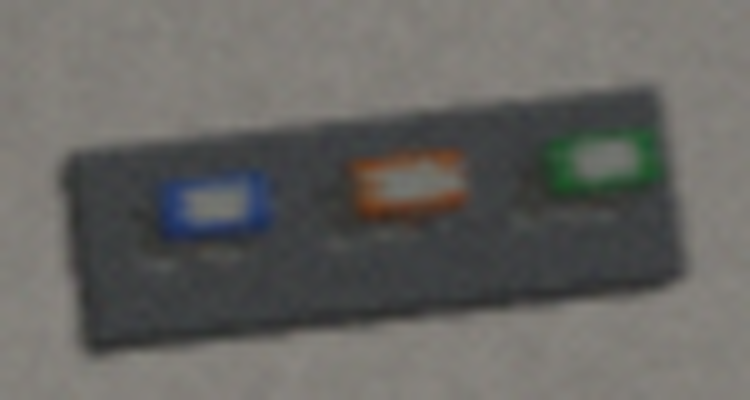

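```bash
python3 - <<'E'
from rig import get_obs, vision
import cv2, numpy as np
for n in ("side","top"):
    a=np.mean([vision.get_image(n).astype(float) for _ in range(8)],0)
    np.save(f"pics/avg_{n}.npy",a)
    im=np.clip(a[:,:,::-1]*1.6,0,255).astype(np.uint8)
    def z(x0,y0,w,h,k,f):
        c=cv2.resize(im[y0:y0+h,x0:x0+w],None,fx=k,fy=k,interpolation=cv2.INTER_CUBIC)
        for i in range(0,w,10):
            cv2.line(c,(int((i+.5)*k),0),(int((i+.5)*k),6),(0,255,255),1);cv2.putText(c,str(x0+i),(int(i*k),16),0,.35,(0,255,255),1)
        for i in range(0,h,10):
            cv2.line(c,(0,int((i+.5)*k)),(6,int((i+.5)*k)),(0,255,255),1);cv2.putText(c,str(y0+i),(8,int((i+.5)*k)+4),0,.35,(0,255,255),1)
        cv2.imwrite(f,c)
    if n=="side":
        z(200,142,74,60,10,"pics/sA.png"); z(200,170,74,56,10,"pics/sB.png"); z(236,242,40,40,14,"pics/sC.png");z(236,282,40,40,14,"pics/sD.png")
    else:
        z(188,176,50,50,12,"pics/tA.png"); z(222,182,64,48,12,"pics/tB.png"); z(312,182,72,38,11,"pics/tC.png");z(188,200,100,55,8,"pics/tD.png")
print(get_obs()["time_s"])
E
```

```text
2.0
```

View pics/tB.png

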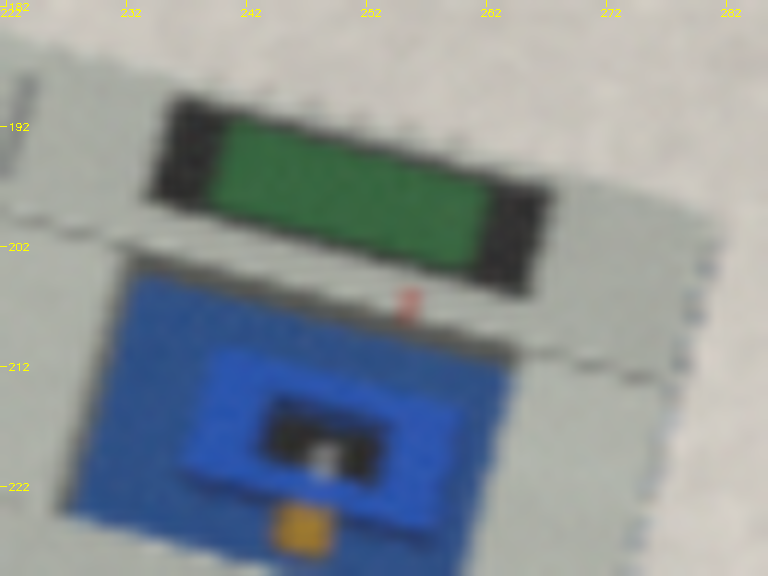

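View pics/tA.png

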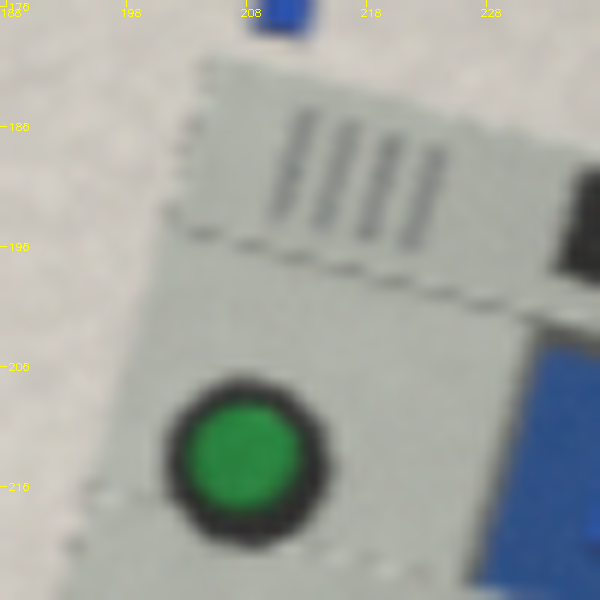

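View pics/tD.png

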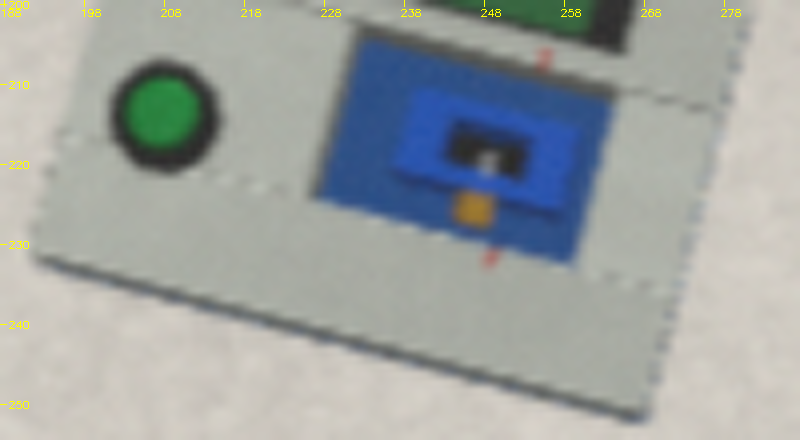

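View pics/tC.png

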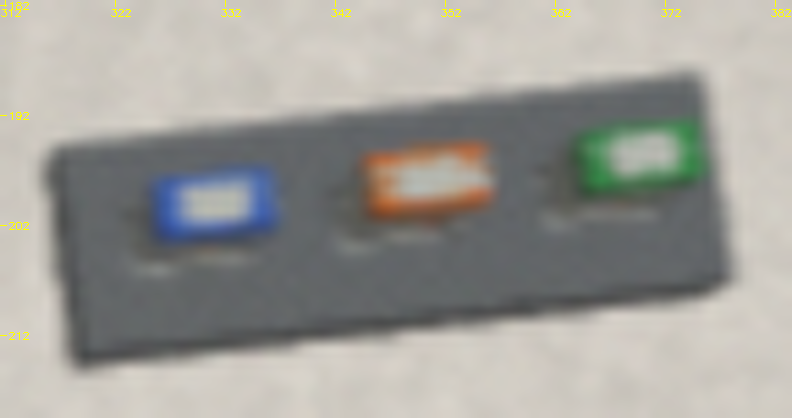

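View pics/sA.png

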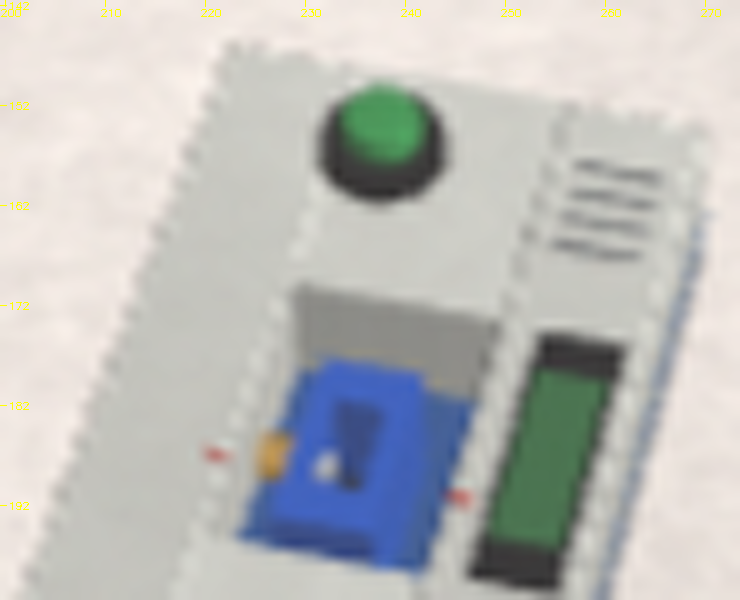

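View pics/sB.png

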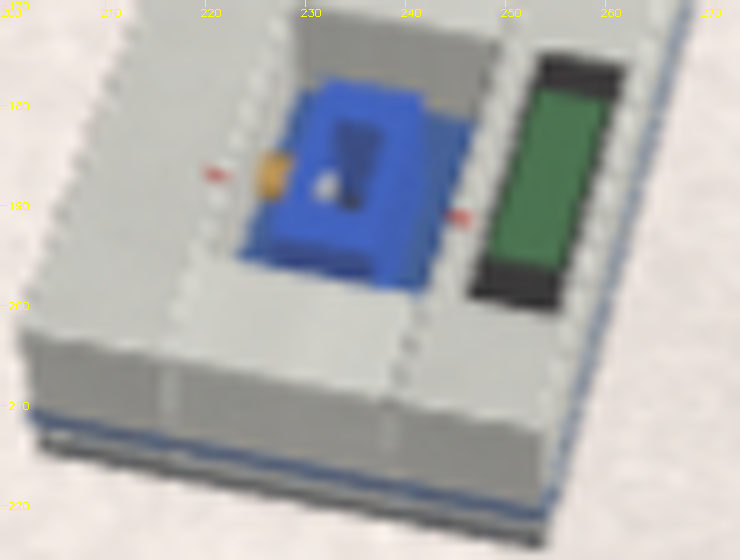

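View pics/sC.png

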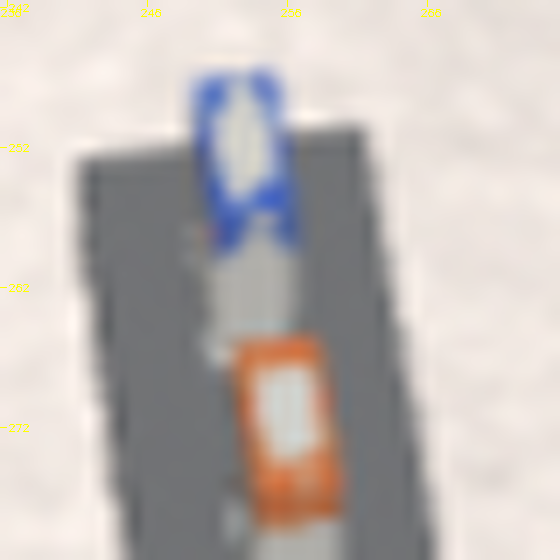

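View pics/sD.png

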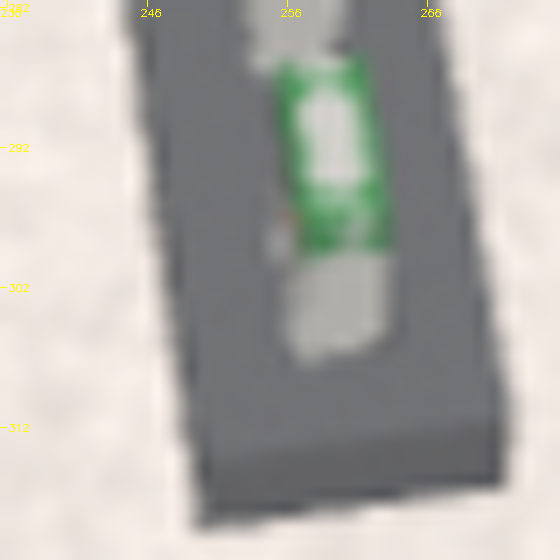

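```bash
cat > geo.py <<'E'
import numpy as np
from scipy.spatial.transform import Rotation as Ro
CAM={'side':dict(f=192/np.tan(np.radians(49.243845622935204/2)),c=(261.95196984,190.71844343),R=np.array([[ 0.99775155,-0.06423663,0.01911798],[-0.03918716,-0.79055663,-0.61113385],[0.05437102,0.60901057,-0.79129635]]),t=np.array([-0.59099387,0.12120257,1.31884993])),
'top':dict(f=192/np.tan(np.radians(43.41677921356569/2)),c=(252.0289859,195.60233497),R=np.array([[-0.02309784,-0.99926793,-0.0304975],[-0.98520995,0.02793256,-0.16905954],[0.16978765,0.02614153,-0.98513389]]),t=np.array([0.09718622,0.57862287,1.48764897]))}
def proj(cam,X,d=np.zeros(6)):
    c=CAM[cam]; p=Ro.from_rotvec(d[:3]).as_matrix()@(c['R']@np.asarray(X).T)+(c['t']+d[3:])[:,None]
    return np.stack([c['c'][0]+c['f']*p[0]/p[2],c['c'][1]+c['f']*p[1]/p[2]],1)
def place(P,L):
    L=np.asarray(L,float);c,s=np.cos(P[2]),np.sin(P[2])
    return np.stack([P[0]+c*L[:,0]-s*L[:,1],P[1]+s*L[:,0]+c*L[:,1],L[:,2]],1)
E
cat > fit.py <<'E'
from geo import *
from scipy.optimize import least_squares
m=1e-3
# (cam, body, local x,y,z mm, slotrel, u,v)
D=[('top','r',36,24,70,0,232.17,202.33),('top','r',36,-84,70,0,264.67,210.5),('top','r',-36,24,70,0,226.67,224.17),('top','r',-36,-84,70,0,259,232.6),
('top','r',40,-52,70,0,255.6,206.9),('top','r',-40,-52,70,0,248.75,231.75),
('top','r',85,125,70,0,205,180.1),('top','r',85,-125,70,0,281.5,199.4),('top','r',-85,125,70,0,192.25,231.75),('top','r',-85,-125,70,0,267.9,251),
('side','r',-36,24,70,0,228.8,170.7),('side','r',36,24,70,0,249.5,173.7),('side','r',-40,-52,70,0,221.1,187),('side','r',40,-52,70,0,245.5,191.3),
('side','r',-85,125,70,0,222.7,146),('side','r',85,125,70,0,270,154.5),('side','r',-85,-125,70,0,201.7,202.8),('side','r',85,-125,70,0,254,212.5),
('top','r',17,33.5,72,1,239.4,210.4),('top','r',17,-33.5,72,1,260.25,215.1),('top','r',-17,-33.5,72,1,257.9,225.5),('top','r',-17,33.5,72,1,236.9,220.7),
('top','r',9,17,72,1,244,214.8),('top','r',9,-17,72,1,253.6,217.2),('top','r',-9,-17,72,1,252.5,221.75),('top','r',-9,17,72,1,243,218.75),
('side','r',-17,33.5,72,1,232.3,177.5),('side','r',17,33.5,72,1,242,179.3),('side','r',-9,17,72,1,233.2,181.5),('side','r',9,17,72,1,237.8,182.3),('side','r',9,-17,72,1,235.7,190.3),
('top','r',-20,85,0,2,207.9,213.4),('side','r',-20,85,0,2,238,153.5),
('top','s',31,95,36,0,316.2,195.1),('top','s',31,-95,36,0,374.9,188.3),('top','s',-31,-95,36,0,377.9,207.4),('top','s',-31,95,36,0,318.3,213.8),
('side','s',-31,95,36,0,241.1,252.9),('side','s',31,95,36,0,261.4,250.6),('side','s',-31,-95,36,0,250.5,313.6),('side','s',31,-95,36,0,271.2,311.1),
('top','s',0,60,96,0,330.9,200),('top','s',0,0,96,0,350.1,197.9),('top','s',0,-60,96,0,370.1,195.3),
('side','s',0,60,96,0,252.9,251.1),('side','s',0,0,96,0,255.9,270.6),('side','s',0,-60,96,0,259.6,291.1)]
def res(x,full=False):
    P={'r':x[:3],'s':x[3:6]}; slot=x[6]; bh=x[7]; d={'side':x[8:14],'top':x[14:20]}
    out=[]
    for cam,b,a,e,z,k,u,v in D:
        L=[a*m,e*m,z*m]
        if k==1: L[1]+=-.052+slot
        if k==2: L[2]=bh
        out.append((proj(cam,place(P[b],[L]),d[cam])[0]-[u,v]))
    o=np.array(out)
    if full: return o
    return np.concatenate([o.ravel()/.4, x[8:11]/.0015,x[11:14]/.002,x[14:17]/.0015,x[17:20]/.002])
x0=np.concatenate([[.515,.12,-.2,.55,-.23,.1,.015,.085],np.zeros(12)])
r=least_squares(res,x0,loss='soft_l1')
x=r.x;print(np.round(x,4))
J=r.jac;C=np.linalg.inv(J.T@J);print('sd',np.round(np.sqrt(np.diag(C))[:8],4))
o=res(x,True)
for d_,e in zip(D,o): 
    print(d_[:5],np.round(e,2)) if np.abs(e).max()>.5 else None
sl=place(x[:3],[[0,-.052+x[6],.072]]);print('slot top',sl,'button',place(x[:3],[[-.02,.085,x[7]]]),'blue',place(x[3:6],[[0,.06,.051]]), 'yaws deg',np.degrees(x[[2,5]]))
np.save('fit.npy',x)
E
python3 fit.py
```

```text
[ 5.181e-01  1.322e-01 -2.754e-01  5.589e-01 -2.211e-01  8.650e-02
  1.260e-02  9.000e-02 -4.000e-04 -8.000e-04  1.000e-04  8.000e-04
  2.100e-03  1.400e-03 -7.000e-04  0.000e+00  3.000e-04 -4.000e-04
  1.200e-03  2.100e-03]
sd [0.0017 0.002  0.0038 0.0017 0.002  0.0059 0.0007 0.0021]
('top', 'r', -36, 24, 70) [-0.71  0.12]
('top', 'r', 85, -125, 70) [ 0.06 -0.59]
('top', 'r', -85, 125, 70) [-1.47 -0.27]
('side', 'r', -36, 24, 70) [-0.12 -0.77]
('top', 'r', 9, 17, 72) [-0.09 -0.8 ]
('top', 'r', 9, -17, 72) [ 0.82 -0.55]
('top', 'r', -9, 17, 72) [-0.55  0.78]
('side', 'r', 9, 17, 72) [0.63 0.23]
('side', 's', 31, 95, 36) [ 0.13 -0.67]
('side', 's', -31, -95, 36) [-1.16  0.52]
('side', 's', 31, -95, 36) [ 0.86 -0.16]
('top', 's', 0, -60, 96) [-0.53  0.33]
slot top [[0.5074207  0.09430071 0.072     ]] button [[0.52201586 0.2194836  0.08995187]] blue [[ 0.55370374 -0.16134695  0.051     ]] yaws deg [-15.78107757   4.9586627 ]
```

```bash
cat > plan.py <<'E'
# python3 plan.py x y z yawdeg [shiftmax_mm] : rows to reach the pose tool down with tool-x yaw
import sys,numpy as np
from rig import get_obs
from scipy.spatial.transform import Rotation as Ro
o=get_obs();p=np.array(o['ee_pos']);R=Ro.from_quat(o['tcp_rot'])
x,y,z,yaw=map(float,sys.argv[1:5]);mx=float(sys.argv[5]) if len(sys.argv)>5 else 41
c,s=np.cos(np.radians(yaw)),np.sin(np.radians(yaw))
T=Ro.from_matrix(np.array([[c,s,0],[s,-c,0],[0,0,-1]]))
rv=(R.inv()*T).as_rotvec(); d=np.array([x,y,z])-p
n=max(1,int(np.ceil(max(np.linalg.norm(d)*1e3/mx,np.degrees(np.linalg.norm(rv))/7.0))))
print('t',round(o['time_s'],2),'pos',np.round(p,4),'yaw',round(float(np.degrees(np.arctan2(R.as_matrix()[1,0],R.as_matrix()[0,0]))),2),'tilt z',np.round(R.as_matrix()[:,2],4),'F',np.round(o['contact_force'],2),'gap',round(o['finger_gap'],4),'n',n)
q=R
for i in range(n):
    t=q.inv().apply(d/n)/.12; print([round(float(v),4) for v in t]+[round(float(v),4) for v in rv/n/(2*np.pi)])
    q=q*Ro.from_rotvec(rv/n)
E
python3 plan.py 0.35 0.55 0.30 66; python3 plan.py 0.5537 -0.1613 0.20 5
```

```text
t 2.0 pos [0.2866 0.6387 0.2139] yaw 65.83 tilt z [-0. -0. -1.] F [ 0.08 -0.26 -0.69] gap 0.0913 n 4
[-0.1144, 0.1962, -0.1794, -0.0, 0.0, -0.0001]
[-0.1145, 0.1961, -0.1794, -0.0, 0.0, -0.0001]
[-0.1147, 0.196, -0.1794, -0.0, 0.0, -0.0001]
[-0.1148, 0.196, -0.1794, -0.0, 0.0, -0.0001]
t 2.0 pos [0.2866 0.6387 0.2139] yaw 65.83 tilt z [-0. -0. -1.] F [ 0.08 -0.26 -0.69] gap 0.0913 n 21
[-0.2462, 0.2267, 0.0055, -0.0, 0.0, 0.008]
[-0.2344, 0.2388, 0.0055, -0.0, 0.0, 0.008]
[-0.2221, 0.2504, 0.0055, -0.0, 0.0, 0.008]
[-0.2091, 0.2613, 0.0055, -0.0, 0.0, 0.008]
[-0.1957, 0.2715, 0.0055, -0.0, 0.0, 0.008]
[-0.1817, 0.2811, 0.0055, -0.0, 0.0, 0.008]
[-0.1673, 0.2899, 0.0055, -0.0, 0.0, 0.008]
[-0.1524, 0.298, 0.0055, -0.0, 0.0, 0.008]
[-0.1371, 0.3053, 0.0055, -0.0, 0.0, 0.008]
[-0.1215, 0.3118, 0.0055, -0.0, 0.0, 0.008]
[-0.1056, 0.3176, 0.0055, -0.0, 0.0, 0.008]
[-0.0894, 0.3225, 0.0055, -0.0, 0.0, 0.008]
[-0.073, 0.3266, 0.0055, -0.0, 0.0, 0.008]
[-0.0564, 0.3299, 0.0055, -0.0, 0.0, 0.008]
[-0.0397, 0.3323, 0.0055, -0.0, 0.0, 0.008]
[-0.0228, 0.3339, 0.0055, -0.0, 0.0, 0.008]
[-0.0059, 0.3346, 0.0055, -0.0, 0.0, 0.008]
[0.011, 0.3345, 0.0055, -0.0, 0.0, 0.008]
[0.0279, 0.3335, 0.0055, -0.0, 0.0, 0.008]
[0.0447, 0.3317, 0.0055, -0.0, 0.0, 0.008]
[0.0614, 0.329, 0.0055, -0.0, 0.0, 0.008]
```

>>> {"method": "step_arm", "body": {
  "moves": [
    [0,0,-0.33,0,0,0,0],
    [0,0,-0.33,0,0,0,0],
    [-0.2462,0.2267,0,0,0,0.008,0],
    [-0.2344,0.2388,0,0,0,0.008,0],
    [-0.2221,0.2504,0,0,0,0.008,0],
    [-0.2091,0.2613,0,0,0,0.008,0],
    [-0.1957,0.2715,0,0,0,0.008,0],
    [-0.1817,0.2811,0,0,0,0.008,0],
    [-0.1673,0.29,0,0,0,0.008,0],
    [-0.1524,0.298,0,0,0,0.008,0]
  ]
}}

```text
time_s: 2.83
ee_pos: [0.3888, 0.3322, 0.2933]
tcp_rot: [0.931, 0.364, 0.0, -0.0]
contact_force: [1.0, 0.4, 0.3]
finger_gap: 0.0914
```

```bash
python3 plan.py 0.5537 -0.1613 0.15 5 38
```

```text
t 2.83 pos [0.3888 0.3322 0.2933] yaw 42.67 tilt z [ 4.e-04  2.e-04 -1.e+00] F [0.99 0.44 0.29] gap 0.0914 n 15
[-0.1185, 0.2637, 0.0796, -0.0, -0.0, 0.007]
[-0.1068, 0.2686, 0.0796, -0.0, -0.0, 0.007]
[-0.095, 0.273, 0.0796, -0.0, -0.0, 0.007]
[-0.0829, 0.2769, 0.0796, -0.0, -0.0, 0.007]
[-0.0707, 0.2803, 0.0796, -0.0, -0.0, 0.007]
[-0.0583, 0.2831, 0.0796, -0.0, -0.0, 0.007]
[-0.0459, 0.2854, 0.0796, -0.0, -0.0, 0.007]
[-0.0333, 0.2871, 0.0796, -0.0, -0.0, 0.007]
[-0.0207, 0.2883, 0.0796, -0.0, -0.0, 0.007]
[-0.008, 0.289, 0.0796, -0.0, -0.0, 0.007]
[0.0046, 0.289, 0.0796, -0.0, -0.0, 0.007]
[0.0173, 0.2885, 0.0796, -0.0, -0.0, 0.007]
[0.0299, 0.2875, 0.0796, -0.0, -0.0, 0.007]
[0.0425, 0.2859, 0.0796, -0.0, -0.0, 0.007]
[0.055, 0.2838, 0.0796, -0.0, -0.0, 0.007]
```

>>> {"method": "step_arm", "body": {
  "moves": [
    [-0.1185,0.2637,0.08,0,0,0.007,0],
    [-0.1068,0.2686,0.08,0,0,0.007,0],
    [-0.095,0.273,0.08,0,0,0.007,0],
    [-0.083,0.277,0.08,0,0,0.007,0],
    [-0.0707,0.28,0.08,0,0,0.007,0],
    [-0.0583,0.283,0.08,0,0,0.007,0],
    [-0.046,0.2854,0.08,0,0,0.007,0],
    [-0.0333,0.2871,0.08,0,0,0.007,0],
    [-0.0207,0.2883,0.08,0,0,0.007,0],
    [-0.008,0.289,0.08,0,0,0.007,0]
  ]
}}

```text
time_s: 3.67
ee_pos: [0.4994, 0.0034, 0.197]
tcp_rot: [0.988, 0.152, 0.0, 0.0]
contact_force: [0.5, 0.6, 0.1]
finger_gap: 0.0913
```

>>> {"method": "step_arm", "body": {
  "moves": [
    [0.0046,0.289,0.08,0,0,0.007,0],
    [0.0173,0.2885,0.08,0,0,0.007,0],
    [0.03,0.2875,0.08,0,0,0.007,0],
    [0.0425,0.286,0.08,0,0,0.007,0],
    [0.055,0.284,0.08,0,0,0.007,0],
    [0,0,0,0,0,0,0],
    [0,0,0,0,0,0,0],
    [0,0,0,0,0,0,0]
  ]
}}

```text
time_s: 4.33
ee_pos: [0.5538, -0.1591, 0.1491]
tcp_rot: [0.999, 0.044, -0.0, -0.0]
contact_force: [-0.1, 0.5, 0.6]
finger_gap: 0.0912
```

```bash
python3 plan.py 0.5537 -0.1613 0.055 4.96 30; cat > snap.py <<'E'
import sys,cv2,numpy as np
from rig import vision
# snap.py tag cam x0 y0 w h k
tag,cam=sys.argv[1:3];x0,y0,w,h,k=map(int,sys.argv[3:8])
a=np.mean([vision.get_image(cam).astype(float) for _ in range(4)],0);np.save(f'pics/{tag}.npy',a)
im=np.clip(a[:,:,::-1]*1.6,0,255).astype(np.uint8)
c=cv2.resize(im[y0:y0+h,x0:x0+w],None,fx=k,fy=k,interpolation=cv2.INTER_CUBIC)
for i in range(0,w,10): cv2.line(c,(int((i+.5)*k),0),(int((i+.5)*k),6),(0,0,255),1);cv2.putText(c,str(x0+i),(int(i*k),16),0,.35,(0,0,255),1)
for i in range(0,h,10): cv2.line(c,(0,int((i+.5)*k)),(6,int((i+.5)*k)),(0,0,255),1);cv2.putText(c,str(y0+i),(8,int((i+.5)*k)+4),0,.35,(0,0,255),1)
cv2.imwrite(f'pics/{tag}.png',c)
E
python3 snap.py s1 side 190 190 110 85 7
```

```text
t 4.33 pos [ 0.5538 -0.1591  0.1491] yaw 4.99 tilt z [-4.e-04  2.e-04 -1.e+00] F [-0.08  0.52  0.56] gap 0.0912 n 4
[-0.0005, 0.0046, 0.196, -0.0, 0.0, 0.0]
[-0.0006, 0.0045, 0.196, -0.0, 0.0, 0.0]
[-0.0006, 0.0045, 0.196, -0.0, 0.0, 0.0]
[-0.0006, 0.0045, 0.196, -0.0, 0.0, 0.0]
```

View pics/s1.png

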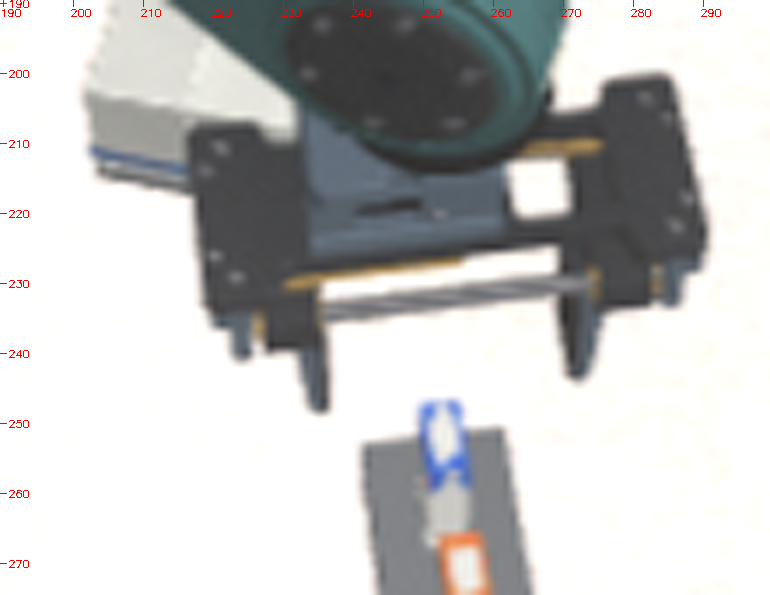

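```bash
python3 - <<'E'
from geo import *
x=np.load('fit.npy')
T=np.array([.5538,-.1591,.1491]);c,s=np.cos(.0871),np.sin(.0871)
P=[T+np.array([c,s,0])*g for g in(-.0456,0,.0456)]
for d in (np.zeros(6),x[8:14]): print(proj('side',P,d))
E
```

```text
[[235.81871203 242.31599397]
 [252.58061628 240.27766088]
 [269.19871743 238.25681498]]
[[236.20476957 243.02019953]
 [252.93772432 240.98316551]
 [269.52629072 238.96370903]]
```

The side picture shows the open fingers, tips at (235,248) and (271,243), straddling the blue cap at (253,252). The midpoint agrees with the projected TCP, so I'll descend.

>>> {"method": "step_arm", "body": {
  "moves": [
    [0,0.018,0.196,0,0,0,0],
    [0,0,0.196,0,0,0,0],
    [0,0,0.196,0,0,0,0],
    [0,0,0.186,0,0,0,0],
    [0,0,0,0,0,0,0],
    [0,0,0,0,0,0,0]
  ]
}}

```text
time_s: 5.03
ee_pos: [0.5538, -0.1608, 0.0561]
tcp_rot: [0.999, 0.044, -0.001, -0.0]
contact_force: [0.1, 0.5, -0.5]
finger_gap: 0.0914
```

>>> {"method": "step_arm", "body": {
  "moves": [
    [0,0,0,0,0,0,160],
    [0,0,0,0,0,0,160],
    [0,0,0,0,0,0,180],
    [0,0,0,0,0,0,200],
    [0,0,0,0,0,0,210],
    [0,0,0,0,0,0,220],
    [0,0,0,0,0,0,230],
    [0,0,0,0,0,0,240]
  ],
  "squeeze": 15
}}

```text
time_s: 5.7
ee_pos: [0.5542, -0.1615, 0.0563]
tcp_rot: [0.999, 0.044, 0.0, 0.0]
contact_force: [-0.2, -0.3, -0.1]
finger_gap: 0.0411
```

```bash
python3 plan.py 0.5537 -0.1613 0.055 4.96 30
```

```text
t 5.7 pos [ 0.5542 -0.1615  0.0563] yaw 4.99 tilt z [ 0. -0. -1.] F [-0.24 -0.27 -0.11] gap 0.0411 n 1
[-0.0044, -0.0022, 0.0109, 0.0, -0.0, 0.0001]
```

>>> {"method": "step_arm", "body": {
  "moves": [
    [0,0,0.01,0,0,0,255],
    [0,0,0,0,0,0,255],
    [0,0,0,0,0,0,255],
    [0,0,0,0,0,0,255]
  ],
  "squeeze": 15
}}

```text
time_s: 6.03
ee_pos: [0.5542, -0.1615, 0.055]
tcp_rot: [0.999, 0.044, -0.0, -0.0]
contact_force: [-0.0, 0.5, -1.2]
finger_gap: 0.0161
```

>>> {"method": "step_arm", "body": {
  "moves": [
    [0,0,0,0,0,0,255],
    [0,0,0,0,0,0,255]
  ]
}}

```text
time_s: 6.2
ee_pos: [0.5542, -0.1615, 0.055]
tcp_rot: [0.999, 0.044, -0.0, -0.0]
contact_force: [0.5, -0.2, -0.4]
finger_gap: 0.016
```

>>> {"method": "step_arm", "body": {
  "moves": [
    [0,0,0,0,0,0,255],
    [0,0,0,0,0,0,255]
  ]
}}

```text
time_s: 6.37
ee_pos: [0.5542, -0.1615, 0.055]
tcp_rot: [0.999, 0.044, -0.0, -0.0]
contact_force: [-0.7, 0.2, -0.7]
finger_gap: 0.0159
```

>>> {"method": "step_arm", "body": {
  "moves": [
    [0,0,0,0,0,0,255],
    [0,0,-0.05,0,0,0,255],
    [0,0,-0.1,0,0,0,255],
    [0,0,-0.2,0,0,0,255],
    [0,0,-0.2,0,0,0,255],
    [0,0,-0.2,0,0,0,255],
    [0,0,-0.2,0,0,0,255],
    [0,0,0,0,0,0,255],
    [0,0,0,0,0,0,255]
  ],
  "squeeze": 35
}}

```text
time_s: 7.12
ee_pos: [0.5552, -0.1618, 0.1713]
tcp_rot: [0.999, 0.044, 0.002, 0.001]
contact_force: [-0.3, 0.1, -1.6]
finger_gap: 0.0164
```

```bash
python3 plan.py 0.5074 0.0943 0.175 -15.78 30;python3 snap.py s2 side 190 190 110 85 7; python3 snap.py t2 top 300 160 90 70 8
```

```text
t 7.12 pos [ 0.5552 -0.1618  0.1713] yaw 4.99 tilt z [ 0.0034 -0.0011 -1.    ] F [-0.28  0.11 -1.56] gap 0.0164 n 9
[-0.0234, -0.24, -0.0038, 0.0, -0.0001, 0.0064]
[-0.0331, -0.2389, -0.0038, 0.0, -0.0001, 0.0064]
[-0.0427, -0.2374, -0.0037, 0.0, -0.0001, 0.0064]
[-0.0522, -0.2355, -0.0037, 0.0, -0.0001, 0.0064]
[-0.0616, -0.2332, -0.0037, 0.0, -0.0001, 0.0064]
[-0.071, -0.2305, -0.0036, 0.0, -0.0001, 0.0064]
[-0.0802, -0.2275, -0.0036, 0.0, -0.0001, 0.0064]
[-0.0893, -0.224, -0.0035, 0.0, -0.0001, 0.0064]
[-0.0982, -0.2203, -0.0035, 0.0, -0.0001, 0.0064]
```

View pics/s2.png

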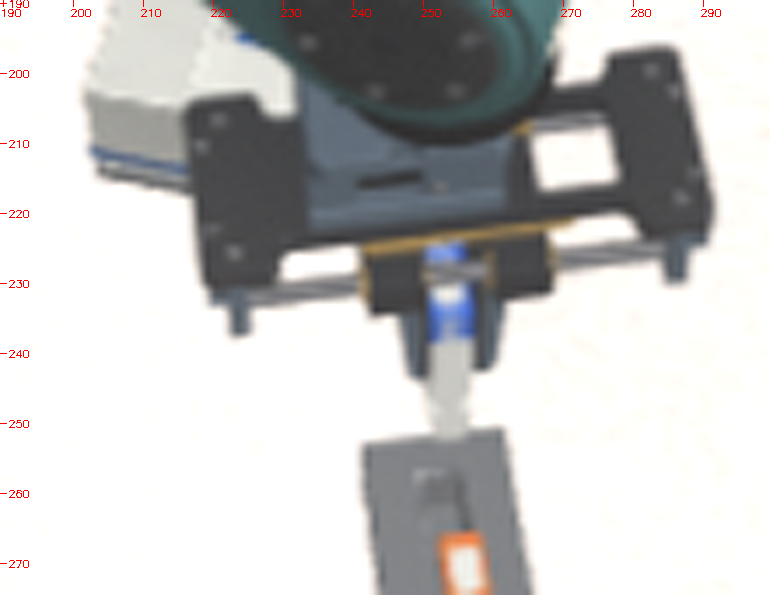

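View pics/t2.png

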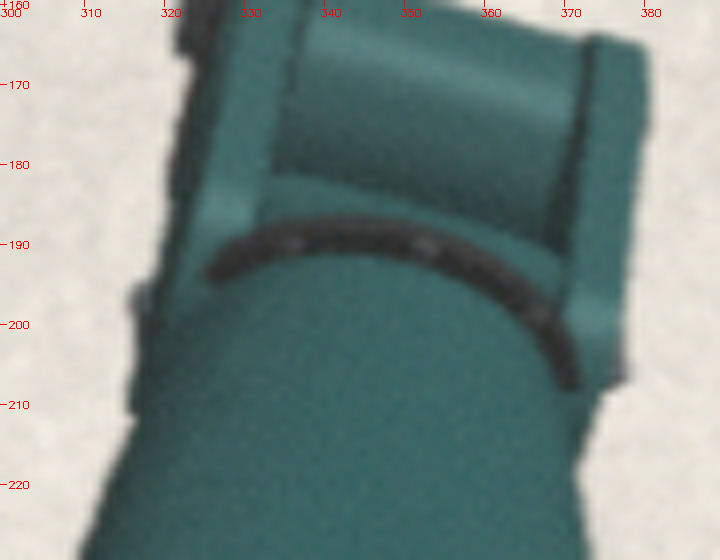

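Gripped: the side picture shows the cartridge lifted clear of the stand, foot at about (253,252), and an empty slot at (250,262). The top view is blocked by the arm. Next I'll move above the slot.

>>> {"method": "step_arm", "body": {
  "moves": [
    [-0.0234,-0.24,0,0,0,0.0064,255],
    [-0.033,-0.239,0,0,0,0.0064,255],
    [-0.0427,-0.2374,0,0,0,0.0064,255],
    [-0.0522,-0.2355,0,0,0,0.0064,255],
    [-0.0616,-0.2332,0,0,0,0.0064,255],
    [-0.071,-0.2305,0,0,0,0.0064,255],
    [-0.0802,-0.2275,0,0,0,0.0064,255],
    [-0.0893,-0.224,0,0,0,0.0064,255],
    [-0.0982,-0.2203,0,0,0,0.0064,255],
    [0,0,0,0,0,0,255]
  ]
}}

```text
time_s: 8.35
ee_pos: [0.5054, 0.0979, 0.1688]
tcp_rot: [0.991, -0.137, -0.0, -0.0]
contact_force: [-0.6, -0.8, 0.0]
finger_gap: 0.016
```

>>> {"method": "step_arm", "body": {
  "moves": [
    [0,0,0,0,0,0,255],
    [0,0,0.1,0,0,0,255],
    [0,0,0.1,0,0,0,255],
    [0,0,0,0,0,0,255],
    [0,0,0,0,0,0,255],
    [0,0,0,0,0,0,255]
  ]
}}

```text
time_s: 8.85
ee_pos: [0.5064, 0.094, 0.1447]
tcp_rot: [0.991, -0.137, -0.0, 0.0]
contact_force: [0.1, 0.5, 0.8]
finger_gap: 0.0156
```

```bash
python3 plan.py 0.5074 0.0943 0.127 -15.78 30;python3 snap.py s3 side 190 120 100 75 8;python3 snap.py t3 top 190 160 100 75 8; 
```

```text
t 8.85 pos [0.5064 0.094  0.1447] yaw -15.79 tilt z [-9.e-04 -1.e-04 -1.e+00] F [0.08 0.48 0.79] gap 0.0156 n 1
[0.0077, -0.0044, 0.1473, 0.0001, 0.0001, -0.0]
```

View pics/s3.png

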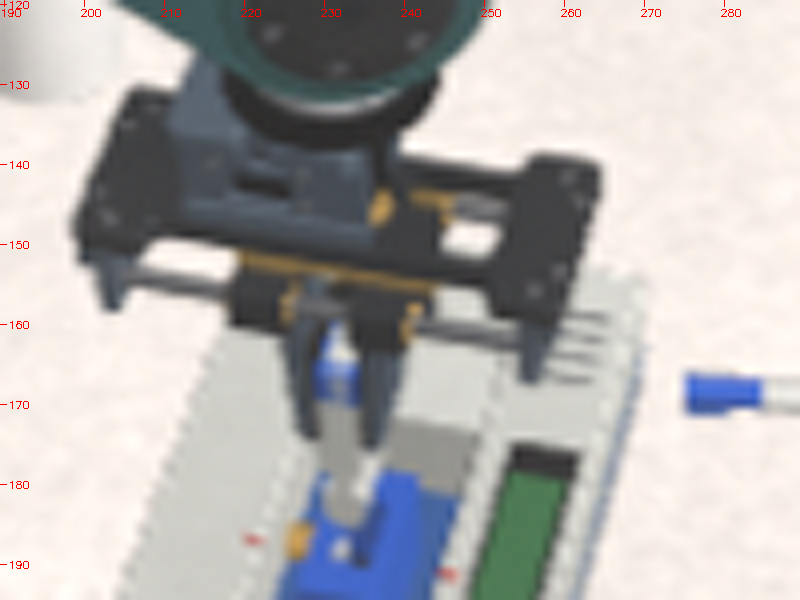

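View pics/t3.png

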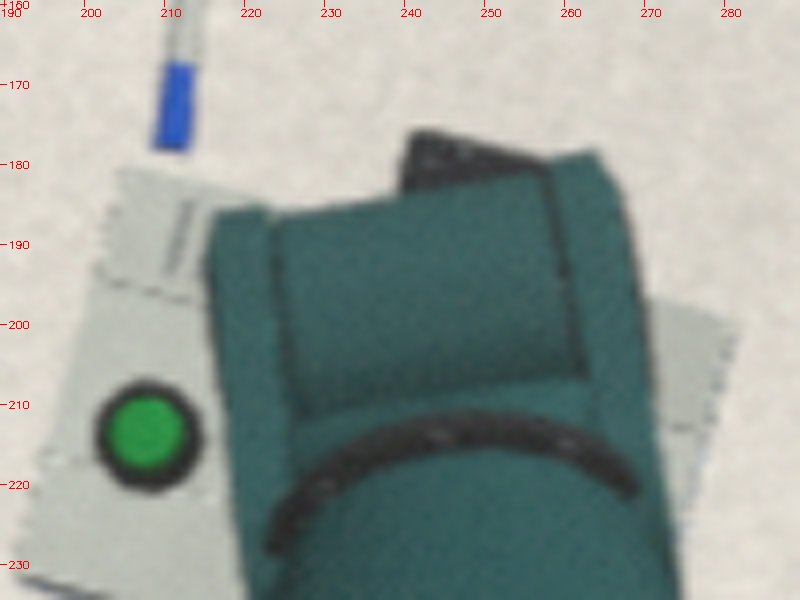

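```bash
python3 - <<'E'
from geo import *
x=np.load('fit.npy');d=x[8:14]
P=[.5064,.094,np.radians(-15.79)]
z=.1447-.049
for nm,L in dict(footfront=[[-4,-16,0],[0,-16,0],[4,-16,0]],faceedges_z12=[[-8,-16,12],[8,-16,12]],capline=[[-8,-16,74],[8,-16,74]],back=[[-8,16,12],[8,16,12]]).items():
    L=np.array(L)/1e3; L[:,2]+=z
    print(nm,np.round(proj('side',place(P,L),d),2).tolist())
E
```

```text
footfront [[231.37, 185.13], [232.6, 185.36], [233.83, 185.58]]
faceedges_z12 [[229.99, 182.52], [234.94, 183.42]]
capline [[229.15, 169.62], [234.3, 170.54]]
back [[232.56, 174.87], [237.45, 175.75]]
```

```bash
python3 - <<'E'
import numpy as np,cv2
a=np.load('pics/s3.npy');im=np.clip(a[:,:,::-1]*1.5,0,255).astype(np.uint8)
x0,y0,w,h,k=218,158,32,36,16
c=cv2.resize(im[y0:y0+h,x0:x0+w],None,fx=k,fy=k,interpolation=cv2.INTER_CUBIC)
for i in range(0,w,4): cv2.putText(c,str(x0+i),(int((i+.5)*k),10),0,.35,(0,0,255),1);cv2.line(c,(int((i+.5)*k),0),(int((i+.5)*k),4),(0,0,255),1)
for i in range(0,h,4): cv2.putText(c,str(y0+i),(4,int((i+.5)*k)+4),0,.35,(0,0,255),1)
cv2.imwrite('pics/s3z.png',c)
E
```

```text
(no output)
```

View pics/s3z.png

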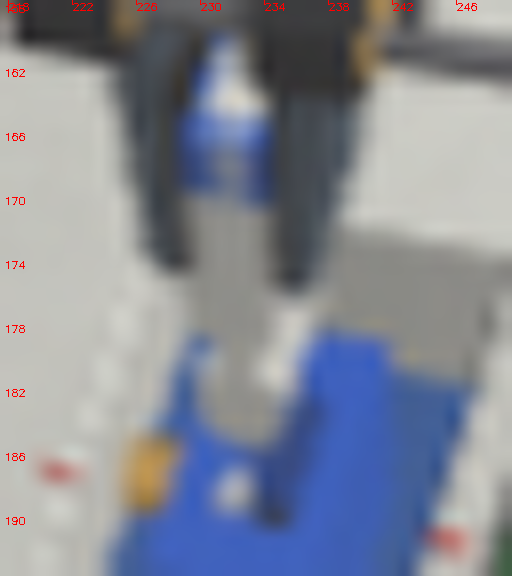

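The side picture shows the cartridge between the fingers. Its cap line, (229.1,169.4) to (234.5,170.4), matches my projection within about 0.2 px, and the slot shows at (235,186) behind and below the foot. I'll lower to just above the carrier and then go by feel.

>>> {"method": "step_arm", "body": {
  "moves": [
    [0.0077,-0.0044,0.09,0,0,0,255],
    [0,0,0.075,0,0,0,255],
    [0,0,0,0,0,0,255],
    [0,0,0,0,0,0,255],
    [0,0,0,0,0,0,255]
  ]
}}

```text
time_s: 9.67
ee_pos: [0.5073, 0.0948, 0.125]
tcp_rot: [0.991, -0.137, -0.0, 0.0]
contact_force: [0.6, -0.1, -1.1]
finger_gap: 0.016
```

>>> {"method": "step_arm", "body": {
  "moves": [
    [0,0,0.008,0,0,0,255],
    [0,0,0.008,0,0,0,255],
    [0,0,0,0,0,0,255]
  ]
}}

```text
time_s: 9.92
ee_pos: [0.5075, 0.0948, 0.1233]
tcp_rot: [0.991, -0.137, 0.0, -0.0]
contact_force: [-0.4, 0.4, -0.4]
finger_gap: 0.0157
```

>>> {"method": "step_arm", "body": {
  "moves": [
    [0,0,0.008,0,0,0,255],
    [0,0,0,0,0,0,255]
  ]
}}

```text
time_s: 10.08
ee_pos: [0.5075, 0.0949, 0.1224]
tcp_rot: [0.991, -0.137, 0.0, -0.0]
contact_force: [-0.5, 0.2, -1.0]
finger_gap: 0.016
```

>>> {"method": "step_arm", "body": {
  "moves": [
    [0,0,0.008,0,0,0,255],
    [0,0,0.004,0,0,0,255],
    [0,0,0,0,0,0,255]
  ]
}}

```text
time_s: 10.33
ee_pos: [0.5074, 0.0948, 0.1208]
tcp_rot: [0.991, -0.137, -0.0, 0.0]
contact_force: [-0.1, 0.1, -0.1]
finger_gap: 0.0159
```

>>> {"method": "step_arm", "body": {
  "moves": [
    [0,0,0.008,0,0,0,255],
    [0,0,0,0,0,0,255]
  ]
}}

```text
time_s: 10.5
ee_pos: [0.5074, 0.0948, 0.1198]
tcp_rot: [0.991, -0.137, -0.0, 0.0]
contact_force: [-0.7, -0.3, 0.9]
finger_gap: 0.0164
```

>>> {"method": "step_arm", "body": {
  "moves": [
    [0,0,0.008,0,0,0,255],
    [0,0,0,0,0,0,255]
  ]
}}

```text
time_s: 10.67
ee_pos: [0.5074, 0.0948, 0.1189]
tcp_rot: [0.991, -0.137, -0.0, 0.0]
contact_force: [-1.0, -0.5, -0.8]
finger_gap: 0.0158
```

Already about 2 mm below the carrier's top with no force. I'll continue.

>>> {"method": "step_arm", "body": {
  "moves": [
    [0,0,0.008,0,0,0,255],
    [0,0,0.008,0,0,0,255],
    [0,0,0,0,0,0,255]
  ]
}}

```text
time_s: 10.92
ee_pos: [0.5073, 0.0948, 0.1169]
tcp_rot: [0.991, -0.137, -0.0, 0.0]
contact_force: [0.5, -0.5, -0.6]
finger_gap: 0.0157
```

>>> {"method": "step_arm", "body": {
  "moves": [
    [0,0,0.008,0,0,0,255],
    [0,0,0.008,0,0,0,255],
    [0,0,0,0,0,0,255]
  ]
}}

```text
time_s: 11.17
ee_pos: [0.5074, 0.0948, 0.115]
tcp_rot: [0.991, -0.137, -0.0, 0.0]
contact_force: [-0.4, 0.4, -1.1]
finger_gap: 0.0156
```

>>> {"method": "step_arm", "body": {
  "moves": [
    [0,0,0.008,0,0,0,255],
    [0,0,0.008,0,0,0,255],
    [0,0,0,0,0,0,255]
  ]
}}

```text
time_s: 11.42
ee_pos: [0.5073, 0.0948, 0.113]
tcp_rot: [0.991, -0.137, -0.0, 0.0]
contact_force: [-0.4, -0.9, 0.0]
finger_gap: 0.016
```

>>> {"method": "step_arm", "body": {
  "moves": [
    [0,0,0.008,0,0,0,255],
    [0,0,0.008,0,0,0,255],
    [0,0,0,0,0,0,255]
  ]
}}

```text
time_s: 11.67
ee_pos: [0.5074, 0.0948, 0.1112]
tcp_rot: [0.991, -0.137, -0.0, 0.0]
contact_force: [-0.4, 0.2, -0.9]
finger_gap: 0.0162
```

>>> {"method": "step_arm", "body": {
  "moves": [
    [0,0,0.008,0,0,0,255],
    [0,0,0.008,0,0,0,255],
    [0,0,0,0,0,0,255]
  ]
}}

```text
time_s: 11.92
ee_pos: [0.5074, 0.0948, 0.1092]
tcp_rot: [0.991, -0.137, -0.0, 0.0]
contact_force: [-0.2, -0.2, -0.9]
finger_gap: 0.0157
```

```bash
python3 snap.py s4 side 210 145 50 55 10
```

```text
(no output)
```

View pics/s4.png

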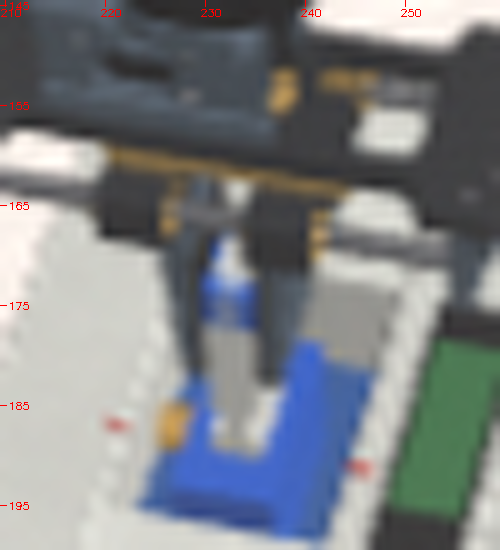

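The side picture shows the foot sunk in the carrier's slot at (233,190), central and upright. Next is the ball, in 0.5–1 mm steps.

>>> {"method": "step_arm", "body": {
  "moves": [
    [0,0,0.008,0,0,0,255],
    [0,0,0.006,0,0,0,255],
    [0,0,0,0,0,0,255]
  ]
}}

```text
time_s: 12.37
ee_pos: [0.5074, 0.0948, 0.1076]
tcp_rot: [0.991, -0.137, -0.0, 0.0]
contact_force: [-0.8, 0.2, -0.1]
finger_gap: 0.0158
```

>>> {"method": "step_arm", "body": {
  "moves": [
    [0,0,0.006,0,0,0,255],
    [0,0,0,0,0,0,255]
  ]
}}

```text
time_s: 12.53
ee_pos: [0.5074, 0.0948, 0.1069]
tcp_rot: [0.991, -0.137, -0.0, 0.0]
contact_force: [0.5, 0.0, -1.1]
finger_gap: 0.0158
```

>>> {"method": "step_arm", "body": {
  "moves": [
    [0,0,0.006,0,0,0,255],
    [0,0,0,0,0,0,255]
  ]
}}

```text
time_s: 12.7
ee_pos: [0.5077, 0.0949, 0.1063]
tcp_rot: [0.991, -0.137, 0.0, -0.0]
contact_force: [0.3, -0.1, 1.0]
finger_gap: 0.0165
```

>>> {"method": "step_arm", "body": {
  "moves": [
    [0,0,0.006,0,0,0,255],
    [0,0,0,0,0,0,255]
  ]
}}

```text
time_s: 12.87
ee_pos: [0.5077, 0.0949, 0.1058]
tcp_rot: [0.991, -0.137, 0.0, -0.0]
contact_force: [0.1, -0.1, 3.8]
finger_gap: 0.0158
```

>>> {"method": "step_arm", "body": {
  "moves": [
    [0,0,0.006,0,0,0,255],
    [0,0,0,0,0,0,255]
  ]
}}

```text
time_s: 13.03
ee_pos: [0.5078, 0.0949, 0.1052]
tcp_rot: [0.991, -0.137, 0.0, -0.0]
contact_force: [-1.1, -0.2, 6.7]
finger_gap: 0.016
```

>>> {"method": "step_arm", "body": {
  "moves": [
    [0,0,0.006,0,0,0,255],
    [0,0,0,0,0,0,255]
  ]
}}

```text
time_s: 13.2
ee_pos: [0.5077, 0.0949, 0.1043]
tcp_rot: [0.991, -0.137, 0.0, -0.0]
contact_force: [0.3, 1.0, 1.5]
finger_gap: 0.0156
```

The ball started resisting at 6.7 N and then gave way. I'll continue down.

>>> {"method": "step_arm", "body": {
  "moves": [
    [0,0,0.008,0,0,0,255],
    [0,0,0.008,0,0,0,255],
    [0,0,0,0,0,0,255]
  ]
}}

```text
time_s: 13.45
ee_pos: [0.5077, 0.0949, 0.1023]
tcp_rot: [0.991, -0.137, 0.0, -0.0]
contact_force: [0.1, 0.9, 3.4]
finger_gap: 0.0158
```

>>> {"method": "step_arm", "body": {
  "moves": [
    [0,0,0.008,0,0,0,255],
    [0,0,0.008,0,0,0,255],
    [0,0,0,0,0,0,255]
  ]
}}

```text
time_s: 13.7
ee_pos: [0.5077, 0.0949, 0.1004]
tcp_rot: [0.991, -0.137, 0.0, -0.0]
contact_force: [1.4, 0.8, 2.9]
finger_gap: 0.0158
```

>>> {"method": "step_arm", "body": {
  "moves": [
    [0,0,0.008,0,0,0,255],
    [0,0,0.008,0,0,0,255],
    [0,0,0,0,0,0,255]
  ]
}}

```text
time_s: 13.95
ee_pos: [0.5077, 0.0949, 0.0984]
tcp_rot: [0.991, -0.137, 0.0, -0.0]
contact_force: [1.8, 0.5, 0.9]
finger_gap: 0.0157
```

>>> {"method": "step_arm", "body": {
  "moves": [
    [0,0,0.008,0,0,0,255],
    [0,0,0.008,0,0,0,255],
    [0,0,0,0,0,0,255]
  ]
}}

```text
time_s: 14.2
ee_pos: [0.5076, 0.0949, 0.0964]
tcp_rot: [0.991, -0.137, 0.0, -0.0]
contact_force: [3.6, 0.2, -1.7]
finger_gap: 0.016
```

>>> {"method": "step_arm", "body": {
  "moves": [
    [0,0,0.008,0,0,0,255],
    [0,0,0.008,0,0,0,255],
    [0,0,0,0,0,0,255]
  ]
}}

```text
time_s: 14.45
ee_pos: [0.5076, 0.0948, 0.0944]
tcp_rot: [0.991, -0.137, 0.0, -0.0]
contact_force: [3.4, 0.6, -0.8]
finger_gap: 0.016
```

>>> {"method": "step_arm", "body": {
  "moves": [
    [0,0,0.008,0,0,0,255],
    [0,0,0.008,0,0,0,255],
    [0,0,0,0,0,0,255]
  ]
}}

```text
time_s: 14.7
ee_pos: [0.5076, 0.0948, 0.0925]
tcp_rot: [0.991, -0.137, 0.0, -0.0]
contact_force: [2.9, -1.0, -0.1]
finger_gap: 0.0161
```

>>> {"method": "step_arm", "body": {
  "moves": [
    [0,0,0.008,0,0,0,255],
    [0,0,0.008,0,0,0,255],
    [0,0,0,0,0,0,255]
  ]
}}

```text
time_s: 14.95
ee_pos: [0.5076, 0.0948, 0.0906]
tcp_rot: [0.991, -0.137, 0.0, -0.0]
contact_force: [3.9, -0.3, -2.6]
finger_gap: 0.016
```

>>> {"method": "step_arm", "body": {
  "moves": [
    [0,0,0.008,0,0,0,255],
    [0,0,0,0,0,0,255]
  ]
}}

```text
time_s: 15.12
ee_pos: [0.5076, 0.0948, 0.0896]
tcp_rot: [0.991, -0.137, 0.0, -0.0]
contact_force: [4.3, 0.1, -1.0]
finger_gap: 0.0162
```

>>> {"method": "step_arm", "body": {
  "moves": [
    [0,0,0.008,0,0,0,255],
    [0,0,0,0,0,0,255]
  ]
}}

```text
time_s: 15.28
ee_pos: [0.5076, 0.0949, 0.0887]
tcp_rot: [0.991, -0.137, 0.0, -0.0]
contact_force: [5.0, -0.7, -0.2]
finger_gap: 0.0158
```

>>> {"method": "step_arm", "body": {
  "moves": [
    [0,0,0.008,0,0,0,255],
    [0,0,0,0,0,0,255]
  ]
}}

```text
time_s: 15.45
ee_pos: [0.5076, 0.0948, 0.0878]
tcp_rot: [0.991, -0.137, 0.0, -0.0]
contact_force: [5.9, -1.0, -2.4]
finger_gap: 0.016
```

>>> {"method": "step_arm", "body": {
  "moves": [
    [0,0,0.008,0,0,0,255],
    [0,0,0,0,0,0,255]
  ]
}}

```text
time_s: 15.62
ee_pos: [0.5076, 0.0948, 0.0868]
tcp_rot: [0.991, -0.137, 0.0, -0.0]
contact_force: [4.8, -0.4, -1.1]
finger_gap: 0.016
```

>>> {"method": "step_arm", "body": {
  "moves": [
    [0,0,0.008,0,0,0,255],
    [0,0,0,0,0,0,255]
  ]
}}

```text
time_s: 15.78
ee_pos: [0.5076, 0.0948, 0.0858]
tcp_rot: [0.991, -0.137, 0.0, -0.0]
contact_force: [5.6, -0.4, -2.1]
finger_gap: 0.0157
```

>>> {"method": "step_arm", "body": {
  "moves": [
    [0,0,0.008,0,0,0,255],
    [0,0,0,0,0,0,255]
  ]
}}

```text
time_s: 15.95
ee_pos: [0.5076, 0.0948, 0.0847]
tcp_rot: [0.991, -0.137, 0.0, -0.0]
contact_force: [6.7, -0.5, -3.1]
finger_gap: 0.0158
```

>>> {"method": "step_arm", "body": {
  "moves": [
    [0,0,0.008,0,0,0,255],
    [0,0,0,0,0,0,255]
  ]
}}

```text
time_s: 16.12
ee_pos: [0.5076, 0.0948, 0.0837]
tcp_rot: [0.991, -0.137, 0.0, -0.0]
contact_force: [5.7, -1.1, -3.5]
finger_gap: 0.016
```

>>> {"method": "step_arm", "body": {
  "moves": [
    [0,0,0.008,0,0,0,255],
    [0,0,0,0,0,0,255]
  ]
}}

```text
time_s: 16.28
ee_pos: [0.5071, 0.0948, 0.0827]
tcp_rot: [0.991, -0.137, -0.0, 0.0]
contact_force: [3.2, 0.6, -1.1]
finger_gap: 0.0158
```

>>> {"method": "step_arm", "body": {
  "moves": [
    [0,0,0.008,0,0,0,255],
    [0,0,0,0,0,0,255]
  ]
}}

```text
time_s: 16.45
ee_pos: [0.507, 0.0948, 0.0818]
tcp_rot: [0.991, -0.137, -0.001, 0.0]
contact_force: [2.3, 0.2, 2.3]
finger_gap: 0.0159
```

>>> {"method": "step_arm", "body": {
  "moves": [
    [0,0,0.006,0,0,0,255],
    [0,0,0,0,0,0,255]
  ]
}}

```text
time_s: 16.62
ee_pos: [0.507, 0.0948, 0.0811]
tcp_rot: [0.991, -0.137, -0.0, 0.0]
contact_force: [0.0, 0.5, 2.1]
finger_gap: 0.0161
```

>>> {"method": "step_arm", "body": {
  "moves": [
    [0,0,0.004,0,0,0,255],
    [0,0,0,0,0,0,255]
  ]
}}

```text
time_s: 16.78
ee_pos: [0.5071, 0.0949, 0.0808]
tcp_rot: [0.991, -0.137, -0.0, 0.0]
contact_force: [-1.3, -0.2, 5.8]
finger_gap: 0.0159
```

>>> {"method": "step_arm", "body": {
  "moves": [
    [0,0,0.004,0,0,0,255],
    [0,0,0,0,0,0,255]
  ]
}}

```text
time_s: 16.95
ee_pos: [0.5071, 0.0949, 0.0806]
tcp_rot: [0.991, -0.137, -0.001, 0.0]
contact_force: [-3.4, -0.3, 12.0]
finger_gap: 0.0159
```

>>> {"method": "step_arm", "body": {
  "moves": [
    [0,0,0.002,0,0,0,255],
    [0,0,0,0,0,0,255]
  ]
}}

```text
time_s: 17.12
ee_pos: [0.5071, 0.0948, 0.0805]
tcp_rot: [0.991, -0.137, -0.001, 0.0]
contact_force: [-5.2, -0.2, 15.6]
finger_gap: 0.016
```

```bash
python3 plan.py 0.5076 0.0948 0.081 -15.78 30; python3 snap.py s5 side 210 145 50 55 10
```

```text
t 17.12 pos [0.5071 0.0948 0.0805] yaw -15.74 tilt z [-1.1e-03 -1.0e-04 -1.0e+00] F [-5.22 -0.21 15.65] gap 0.016 n 1
[0.0037, -0.0007, -0.004, 0.0001, 0.0002, 0.0001]
```

View pics/s5.png

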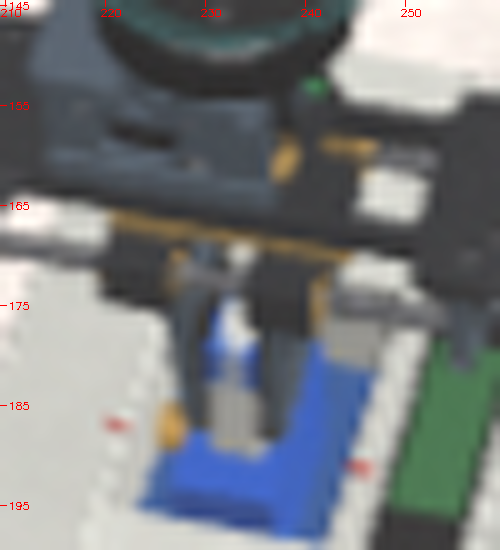

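The side picture shows the cartridge deep in the slot, with the fingertips just above the carrier at (230,187) and (237,188). It is on the pad at 15.6 N, so I'll relax slightly and release.

>>> {"method": "step_arm", "body": {
  "moves": [
    [0,0,-0.006,0,0,0,255],
    [0,0,0,0,0,0,255],
    [0,0,0,0,0,0,230],
    [0,0,0,0,0,0,180],
    [0,0,0,0,0,0,120],
    [0,0,0,0,0,0,120],
    [0,0,0,0,0,0,120],
    [0,0,0,0,0,0,120],
    [0,0,0,0,0,0,120]
  ]
}}

```text
time_s: 18.07
ee_pos: [0.5074, 0.0948, 0.0808]
tcp_rot: [0.991, -0.137, -0.0, 0.0]
contact_force: [-0.1, -0.1, -0.1]
finger_gap: 0.0479
```

```bash
python3 plan.py 0.5076 0.0948 0.15 -15.78 30
```

```text
t 18.07 pos [0.5074 0.0948 0.0808] yaw -15.75 tilt z [-1.e-04 -0.e+00 -1.e+00] F [-0.12 -0.11 -0.14] gap 0.0479 n 3
[0.0005, -0.0, -0.1923, 0.0, 0.0, 0.0]
[0.0005, -0.0, -0.1923, 0.0, 0.0, 0.0]
[0.0005, -0.0, -0.1923, 0.0, 0.0, 0.0]
```

>>> {"method": "step_arm", "body": {
  "moves": [
    [0,0,-0.1,0,0,0,120],
    [0,0,-0.25,0,0,0,120],
    [0,0,-0.3,0,0,0,120],
    [0,0,-0.25,0,0,0,180],
    [0,0,0,0,0,0,255],
    [0,0,0,0,0,0,255]
  ]
}}

```text
time_s: 18.57
ee_pos: [0.5085, 0.095, 0.1913]
tcp_rot: [0.991, -0.137, 0.002, -0.001]
contact_force: [-0.1, 0.5, -0.2]
finger_gap: 0.0313
```

```bash
python3 plan.py 0.522 0.2195 0.13 -15.78 32; python3 snap.py s6 side 200 135 70 75 8
```

```text
t 18.57 pos [0.5085 0.095  0.1913] yaw -15.74 tilt z [ 4.e-03  6.e-04 -1.e+00] F [-0.1   0.54 -0.18] gap 0.0313 n 5
[-0.035, -0.2056, 0.1024, -0.0001, -0.0001, 0.0]
[-0.035, -0.2056, 0.1024, -0.0001, -0.0001, 0.0]
[-0.0349, -0.2057, 0.1023, -0.0001, -0.0001, 0.0]
[-0.0349, -0.2057, 0.1023, -0.0001, -0.0001, 0.0]
[-0.0348, -0.2057, 0.1022, -0.0001, -0.0001, 0.0]
```

View pics/s6.png

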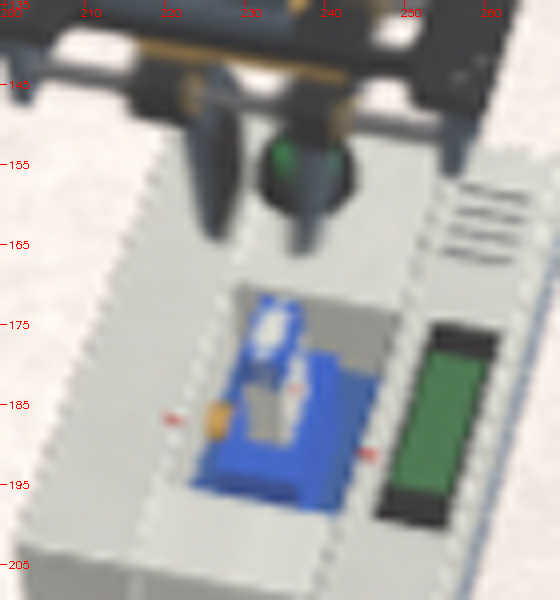

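```bash
python3 - <<'E'
from geo import *
x=np.load('fit.npy');d=x[8:14]
P=[.5074,.0948,np.radians(-15.75)]
for f in (.032,.035,.040):
    L=np.array([[-8,-16,74],[8,-16,74],[-8,-16,90],[8,-16,90],[-8,16,90],[8,16,90]])/1e3; L[:,2]+=f
    print(f,np.round(proj('side',place(P,L),d),1).tolist())
E
```

```text
0.032 [[230.3, 182.7], [235.3, 183.5], [230.1, 179.4], [235.1, 180.3], [232.7, 171.8], [237.6, 172.6]]
0.035 [[230.3, 182.1], [235.2, 182.9], [230.1, 178.8], [235.1, 179.7], [232.7, 171.1], [237.6, 172.0]]
0.04 [[230.2, 181.0], [235.2, 181.9], [230.0, 177.8], [235.0, 178.7], [232.6, 170.1], [237.6, 171.0]]
```

>>> {"method": "step_arm", "body": {
  "moves": [
    [-0.035,-0.2057,0.05,0,0,0,255],
    [-0.035,-0.2057,0.1,0,0,0,255],
    [-0.035,-0.2057,0.1,0,0,0,255],
    [-0.035,-0.2057,0.1,0,0,0,255],
    [-0.035,-0.2057,0.1,0,0,0,255],
    [0,0,0,0,0,0,255],
    [0,0,0,0,0,0,255],
    [0,0,0,0,0,0,255]
  ],
  "squeeze": 10
}}

```text
time_s: 19.43
ee_pos: [0.5202, 0.2189, 0.1342]
tcp_rot: [0.991, -0.137, -0.001, 0.0]
contact_force: [-0.8, 0.6, 0.8]
finger_gap: 0.0006
```

```bash
python3 plan.py 0.522 0.2195 0.093 -15.78 32; python3 snap.py s7 side 200 110 70 75 8
```

```text
t 19.43 pos [0.5202 0.2189 0.1342] yaw -15.73 tilt z [-1.5e-03 -6.0e-04 -1.0e+00] F [-0.77  0.6   0.8 ] gap 0.0006 n 2
[0.0067, -0.0046, 0.1717, 0.0001, 0.0001, 0.0001]
[0.0066, -0.0045, 0.1717, 0.0001, 0.0001, 0.0001]
```

View pics/s7.png

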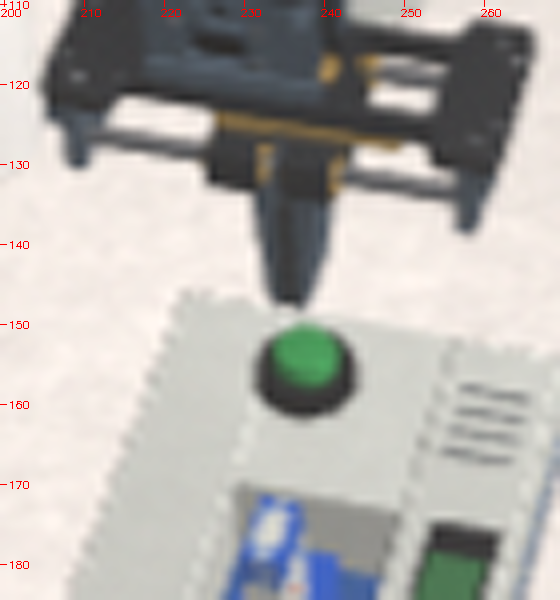

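The cap line at about (230,182.3) to (234.8,183.5) puts the foot at z 32–35 mm, which is home. The closed fingers, tip at (235,147), stand above the green button at (237.5,153.5). I'll press it.

>>> {"method": "step_arm", "body": {
  "moves": [
    [0.013,-0.005,0.14,0,0,0,255],
    [0,0,0.14,0,0,0,255],
    [0,0,0,0,0,0,255],
    [0,0,0,0,0,0,255]
  ]
}}

```text
time_s: 19.97
ee_pos: [0.5221, 0.2189, 0.1011]
tcp_rot: [0.991, -0.137, -0.001, 0.0]
contact_force: [0.5, 0.3, 0.1]
finger_gap: 0.0007
```

>>> {"method": "step_arm", "body": {
  "moves": [
    [0,0,0.016,0,0,0,255],
    [0,0,0.016,0,0,0,255],
    [0,0,0,0,0,0,255]
  ]
}}

```text
time_s: 20.22
ee_pos: [0.5226, 0.2195, 0.0979]
tcp_rot: [0.991, -0.137, 0.0, -0.0]
contact_force: [-0.2, 0.5, 0.1]
finger_gap: 0.0006
```

>>> {"method": "step_arm", "body": {
  "moves": [
    [0,0,0.016,0,0,0,255],
    [0,0,0.016,0,0,0,255],
    [0,0,0,0,0,0,255]
  ]
}}

```text
time_s: 20.47
ee_pos: [0.5223, 0.2195, 0.0934]
tcp_rot: [0.991, -0.137, -0.0, 0.0]
contact_force: [-0.0, 0.0, -0.6]
finger_gap: 0.0006
```

>>> {"method": "step_arm", "body": {
  "moves": [
    [0,0,0.012,0,0,0,255],
    [0,0,0.012,0,0,0,255],
    [0,0,0,0,0,0,255]
  ]
}}

```text
time_s: 20.72
ee_pos: [0.5225, 0.2195, 0.0906]
tcp_rot: [0.991, -0.137, 0.0, -0.0]
contact_force: [-0.9, -0.8, 2.7]
finger_gap: 0.0004
```

>>> {"method": "step_arm", "body": {
  "moves": [
    [0,0,0.012,0,0,0,255],
    [0,0,0,0,0,0,255]
  ]
}}

```text
time_s: 20.88
ee_pos: [0.5225, 0.2195, 0.0892]
tcp_rot: [0.991, -0.137, 0.0, -0.0]
contact_force: [-0.3, 0.4, 2.1]
finger_gap: 0.0002
```

>>> {"method": "step_arm", "body": {
  "moves": [
    [0,0,0.012,0,0,0,255],
    [0,0,0,0,0,0,255]
  ]
}}

```text
time_s: 21.05
ee_pos: [0.5225, 0.2196, 0.0878]
tcp_rot: [0.991, -0.137, 0.0, -0.0]
contact_force: [-0.6, 0.1, 3.5]
finger_gap: 0.0006
```

>>> {"method": "step_arm", "body": {
  "moves": [
    [0,0,0.01,0,0,0,255],
    [0,0,0,0,0,0,255]
  ]
}}

```text
time_s: 21.22
ee_pos: [0.5225, 0.2195, 0.0866]
tcp_rot: [0.991, -0.137, 0.0, -0.0]
contact_force: [-0.6, 0.7, 5.0]
finger_gap: 0.0007
```

>>> {"method": "step_arm", "body": {
  "moves": [
    [0,0,0.006,0,0,0,255],
    [0,0,0,0,0,0,255]
  ]
}}

```text
time_s: 21.38
ee_pos: [0.5226, 0.2195, 0.0862]
tcp_rot: [0.991, -0.137, 0.0, -0.0]
contact_force: [-2.3, -0.1, 9.4]
finger_gap: 0.0006
```

>>> {"method": "step_arm", "body": {
  "moves": [
    [0,0,0.004,0,0,0,255],
    [0,0,0,0,0,0,255]
  ]
}}

```text
time_s: 21.55
ee_pos: [0.5226, 0.2196, 0.0861]
tcp_rot: [0.991, -0.137, -0.0, 0.0]
contact_force: [-5.0, -2.7, 15.9]
finger_gap: 0.0002
```

The button is bottomed out, with a hard stop at 15.9 N. I'll retreat.

>>> {"method": "step_arm", "body": {
  "moves": [
    [0,0,-0.02,0,0,0,255],
    [0,0,-0.1,0,0,0,255],
    [0,0,-0.3,0,0,0,255],
    [0,0,-0.3,0,0,0,255],
    [0,0,-0.3,0,0,0,255],
    [0,-0.3,0,0,0,0,255],
    [0,-0.3,0,0,0,0,255],
    [0,-0.3,0,0,0,0,255],
    [0,0,0,0,0,0,255],
    [0,0,0,0,0,0,255]
  ]
}}

```text
time_s: 22.38
ee_pos: [0.5515, 0.3246, 0.208]
tcp_rot: [0.991, -0.136, -0.0, 0.0]
contact_force: [0.8, -0.3, 0.5]
finger_gap: 0.0003
```

>>> {"method": "step_arm", "body": {
  "moves": [
    [0,0,0,0,0,0,255],
    [0,0,0,0,0,0,255],
    [0,0,0,0,0,0,255]
  ]
}}

```text
time_s: 22.63
ee_pos: [0.5515, 0.3225, 0.2079]
tcp_rot: [0.991, -0.137, -0.0, 0.0]
contact_force: [-0.8, 0.0, 0.3]
finger_gap: 0.0004
```

```bash
python3 snap.py s8 side 200 135 70 75 8; python3 snap.py t8 top 190 170 100 75 8; python3 - <<'E'
from rig import vision,get_obs
import cv2
cv2.imwrite('pics/s9.png',vision.get_image('side')[:,:,::-1]); o=get_obs();print(o['ee_pos'],o['contact_force'],abs(o['qvel']).max())
E
```

```text
[0.55171253 0.32336461 0.20781615] [-0.72416021 -0.07485748 -0.05611589] 0.0017659914695759933
```

View pics/s8.png

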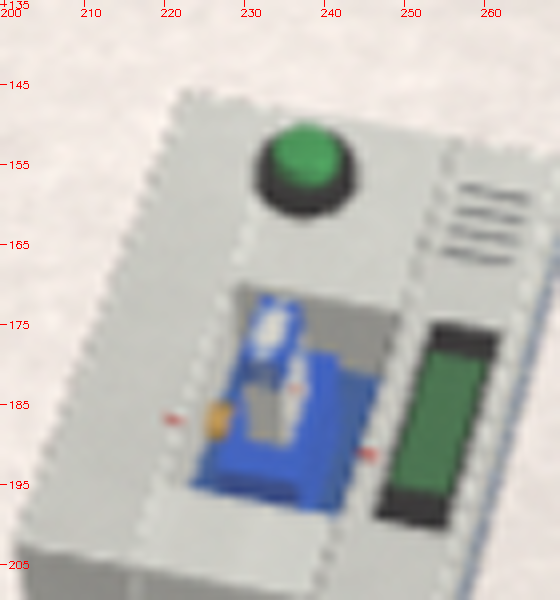

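View pics/t8.png

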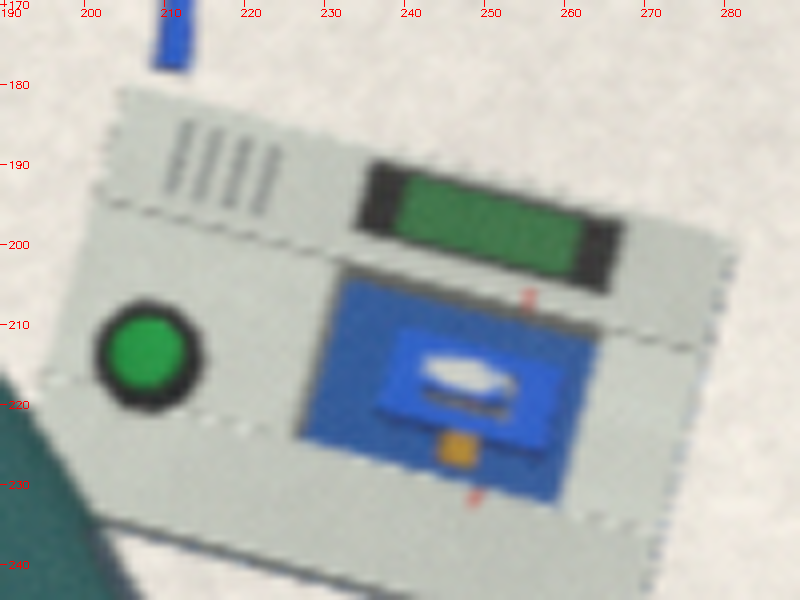

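View pics/s9.png

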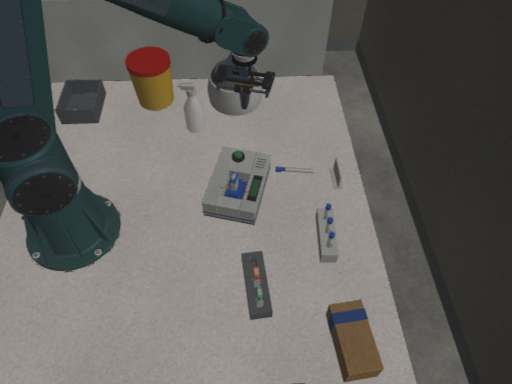

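The cartridge stands upright in the slot: cap at (233,176) in the side view and (248,217) in the top view. The button is up at (237,153), everything else is where it was, and the arm is clear and still. I'll hand in.

```bash
python3 -c "
from rig import workorder,get_obs
print(workorder.hand_in(),get_obs()['time_s'])"
```

```text
the job is handed in; nothing more can be done
the job is handed in; nothing more can be done
```

The blue cartridge is home in the reader and released, the start button has been pressed, and the job was handed in about 23 s into the 72 s limit.

- **Loading:** I gripped the cartridge across its 16 mm thickness and lowered it into the carrier's slot. The ball gave way at about 7 N. Near the bottom the tool was pulled down by about 3 N, as the ball dropped into the groove. I then pushed onto the pad to 15.6 N and let go.
- **Button:** I pressed it about 6 mm to its hard stop, peaking at 15.9 N, and backed off. Every force I read stayed under the 20 N guideline.
- **Last checks:** After release, the side picture put the foot at about 32–35 mm (home is 32). That is good to about 1–2 mm at this resolution. The last side and top pictures, taken after the press, show the cartridge upright in the slot and the button up. The other cartridges, tubes, spray bottle and marker look unmoved, and the arm is clear and still with no contact force.
- **Not checked directly:** I could not read the start joint's travel. The full press is inferred from the measured height and the hard stop. No check failed or disagreed.

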